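# Load the sieve and stack the second tier of the drying rack

## Robot

A 6-joint arm with a two-finger parallel gripper is mounted at the origin on the work surface. World frame = base frame: x ahead of the robot, y to its left, z up, the work surface at z = 0. Lengths are in mm, angles in rad, forces in N, time in s.
With the tool pointing down it reaches from about 325 to 750 mm from the base axis. Payload 7.6 kg.
Tool frame: the origin (TCP) lies between the finger pads; the fingertips stand 19 mm ahead of it and the grasp point (between the pads) is the TCP (bot.tcp_to_tips is the distance from the TCP to the fingertips, in mm); z points along the fingers, y is the direction in which the jaws open and shut (so a half turn about z gives the same grasp; the last joint's range is limited). The gripper opens to 85 mm and grips with 20 to 120 N. Pads are 22 mm wide; open, the fingers measure 114 mm over their backs; the gripper's body (76 mm by 85 mm) begins 54 mm behind the grasp point. The pads swing forward as they close: fully open they stand 13 mm farther back than shut.
Start: joints at [-1.219, 0.052, 1.401, -0, 1.689, -0.07], TCP at [214.962, -478.994, 250.323] pointing down, gripper open.
Joint ranges: [-2.9, 2.9], [-0.91, 2.17], [0.12, 2.37], [-1.06, 4.2], [0.26, 2.73], [-2.93, 2.93]. Speed limits (rad/s): [2.57, 2.57, 3.01, 3.14, 3.14, 3.14].

## Interface

Orientations are given as a unit quaternion [w, x, y, z].
In Python, from workcell import bot gives the robot as it stands. The module is installed in compiled form; this text tells all that it offers.
- The arm moves only by the shell command python3 -m pendant 'ROWS' [FORCE]. ROWS is JSON, one flat list of numbers, 5 for each row, row after row: the closure, from 0 (fully open) to 1 (shut), then the shift along the world's x, y, z in m, then the turn about the world's z in rad. In form: [grip, tx, ty, tz, twist, grip, tx, ty, tz, twist, ...]. A call has 1 to 20 rows; each row is the pose to reach, as a shift and turn from the pose commanded when the call began; what a row does not reach only later rows make up. A row lasts 1/12 s, in which the tool goes at most 41.7 mm and 7.16 degrees, less where a joint would pass 70% of its speed; a pose out of reach is approached as far as the arm can. A call with a gripper value outside its range is refused whole. The fingers move at their own pace and stop on an object; FORCE is the grip in N (left out, the last holds). Time passes only in rows, so rows that repeat a pose let the fingers close. It gives the time, the measured TCP pose, the force and the opening at its end, in the units of the state.
- bot.read_state(): the state, without advancing time (a new reading comes with each control period).
- bot.get_image(name): name is "scene" or "side" or "wrist"; returns the picture (420x560x3 uint8, red, green, blue); there is no depth.
- bot.camera_info(name): a dict with "K" (3x3 intrinsics, pixels), "extrinsics" (4x4, takes a point from world to camera coordinates). Camera axes: x right, y down, z forward; pixel columns grow to the right and rows downward; lengths in mm; the calibration is good to about 2 mm. A picture is of the moment at which its call begins: read the wrist's pose just before it. camera_info takes no time and is no camera call; for the wrist camera it gives the pose at the moment of the call.
- bot.hand_in(): hands the job in, once; it reports no verdict.
The state is a dict: "time": time; "joint_pos": joint angles; "joint_vel": joint speeds; "effort": joint torques, N m; "tcp_pos": TCP position; "tool_rot": TCP orientation; "force": force on the tool from outside, world axes, zero at the start; "moment": the same for the moment, N m; "gripper_width": finger opening in mm.
Only numpy, scipy, OpenCV 4.12 (cv2) and the standard library are available. Lean on these libraries where they do the work, as an engineer would, in place of code of your own. Each camera call takes 0.05 s, during which the arm holds its last target. There are 200 camera calls.

## Task

Build up the sample drying rack: first lift the covered brass sieve by its black knob and set it down in the yellow round seat of the base frame, then pick up the white stacking frame by its red bar and lower it over the sieve so that all four posts are fully home in the base's blue corner sockets (either way round) and let go. Keep the sieve upright, set both things down gently rather than dropping them, don't strike the sieve with the frame, and leave the other things on the desk where they are.

Things in the scene. Friction and masses are not known exactly. Their poses are not given: they have to be found in the camera images.
- base_seat (a point): Centre of the seat, on the deck of the base: a dark grey plate fixed to the desk, 176 mm (x) x 152 mm (y), deck 12 mm above the desk. Yellow ring round the seat: 4 high, 82 inner, 90 outer dia. Sizes in mm. Blue square sockets at x = +-70, y = +-58: 19 x 19 inside, 27 outside, 22 deep, floors level with the deck. x: long side, z up.
- frame_grip (a point): (Sizes in mm.) Middle of the red bar (along x, 152 long, 16 wide, 16 high) of the loose white frame, 0.45 kg; grip across y from above. It is 160 above the feet, which stand on the desk; 45 free below the bar. Posts at x = +-70, y = +-58, 14 dia, lowest 8 tapering to 8 dia. Rails and slats 95 to 107 above the feet, corner cups to 117, bar's uprights at x = +-70. z up.
- sieve_center (a point): Half-way up the loose covered brass sieve (0.25 kg) standing on the desk: 35 mm above its flat foot, on its axis. Body 71 mm dia, 40 mm high, with a black cylindrical knob 24 dia, 30 high on the middle of its lid (top 70 above the foot). z up.
- dish_center (a point): Bystander: shallow clear glass dish, 80 dia x 18 mm high. Point at its middle.
- cells_center (a point): Bystander: clear three-cell slide strip, 75 x 30 x 16 mm. Point at its middle.
- measure_center (a point): Bystander: tall glass measuring cylinder on a 68 dia white foot, 178 mm high. Point half-way up.
- jar_center (a point): Bystander: amber glass jar with black cap, 60 dia x 75 mm high. Point half-way up.
- stack_center (a point): Bystander: stack of open brass sieves, 104 dia x 112 mm high. Point half-way up.
There are look-alikes about, which are no part of the job. Leave any turquoise look-alike of the part that bears sieve_center alone.

How it is judged (in metres and radians):
On the way, in this order (a step that is already met when the one before it is completed fails the run):
1. the sieve stands in the seat of the base, let go, with the frame not yet on (horizontal distance between sieve_center and base_seat below 0.01 m and z of sieve_center in the frame of base_seat between 0.031 and 0.038 m and angle between sieve_center's own z axis and vertical below 0.06 rad and contact force between the fingers and sieve below 0.1 N and horizontal distance between frame_grip and base_seat above 0.1 m), for 0.2 s.
2. the frame's four posts are home in the base's sockets (horizontal distance between frame_grip and base_seat below 0.006 m and z of frame_grip in the frame of base_seat between 0.156 and 0.164 m and angle between the x axis of frame_grip and the x axis of base_seat, either way round below 0.07 rad and angle between frame_grip's own z axis and vertical below 0.04 rad), for 0.2 s.
At the end, for the whole second after the job is handed in: Sieve upright (0.06 rad) in the seat, axis within 10 mm of its centre, foot within 4 mm of the deck; frame home: bar centre within 6 mm of the seat's centre in plan, 156 to 164 mm above the deck, long sides aligned within 0.07 rad either way round, level within 0.04 rad; both released, at rest (all of step 2 and horizontal distance between sieve_center and base_seat below 0.01 m and z of sieve_center in the frame of base_seat between 0.031 and 0.038 m and angle between sieve_center's own z axis and vertical below 0.06 rad and contact force between the fingers and sieve below 0.1 N and contact force between the fingers and frame below 0.1 N and linear speed of each of frame, sieve below 0.02 m/s); the robot touches nothing.
It fails at once if the sieve is tipped by more than 0.5 rad (angle between sieve_center's own z axis and vertical above 0.5 rad).
It fails at once if the sieve or the frame is banged or forced onto the base (over 80 N) (contact force between any of sieve, frame and base above 80 N).
It fails at once if the sieve or the frame is dropped (falls faster than 0.5 m/s, out of the fingers: about 15 mm) ((linear speed of sieve above 0.5 m/s and contact force between the fingers and sieve below 0.1 N) or (linear speed of frame above 0.5 m/s and contact force between the fingers and frame below 0.1 N)).
It fails at once if the frame strikes the sieve (over 5 N) (contact force between frame and sieve above 5 N).
It fails at once if a bystander is moved by more than 30 mm (distance of any of dish_center, cells_center, measure_center, jar_center, stack_center from where it was at the start of the episode above 0.03 m).
It also fails if it takes over 64 s, if anything falls off the work surface, if the arm or the gripper's body presses on something with over 40 N, if the wrist force passes 120 N, or if a joint passes its speed limit or range.

## Working session

There is one attempt and no reset: what is moved stays moved. The work goes in short steps, Python scripts to look and compute and a shell command to move; the robot and the scene stay as the last step left them, time stands still between calls to the robot, and variables do not carry over. Pictures are saved under pics/ and viewed, about 8 in all and at most 12, crops included, and the job is handed in when it is done.

```bash
mkdir -p pics; cat > h.py <<'E'
import numpy as np, cv2
from workcell import bot
def info(n):
    c=bot.camera_info(n); return np.array(c["K"]),np.array(c["extrinsics"])
def ray(n,uv,z,ci=None):
    K,E=ci or info(n); R,t=E[:3,:3],E[:3,3]; o=-R.T@t
    d=R.T@np.linalg.inv(K)@np.array([uv[0],uv[1],1.]); return o+d*(z-o[2])/d[2]
def proj(n,p,ci=None):
    K,E=ci or info(n); q=K@(E[:3,:3]@np.array(p)+E[:3,3]); return q[:2]/q[2]
def snap(n,f):
    ci=info(n); im=np.array(bot.get_image(n)); cv2.imwrite('pics/'+f,im[:,:,::-1]); return im,ci
E
python3 - <<'E'
from h import *
for n in("scene","side"):
    im,ci=snap(n,n+'0.png'); E=ci[1]; print(n,-E[:3,:3].T@E[:3,3],E[2,:3],ci[0][0,0])
print(bot.read_state())
a=cv2.imread('pics/scene0.png');b=cv2.imread('pics/side0.png')
cv2.imwrite('pics/both.png',cv2.resize(np.vstack([a]),(800,600)))
cv2.imwrite('pics/both2.png',cv2.resize(np.vstack([b]),(800,600)))
E
```

```text
scene [ 958.02874445 -649.81134954  802.42348697] [-0.3951064   0.63133948 -0.66730907] 473.7672740345405
side [325.02687043 778.49520277 818.81641743] [ 0.2232271  -0.72433631 -0.65230864] 492.1218677892458
{'time': 0.1, 'joint_pos': array([-1.21930029e+00,  5.27863822e-02,  1.40156875e+00, -1.76036081e-05,
        1.68858961e+00, -7.02963221e-02]), 'joint_vel': array([ 8.25052835e-04, -2.62993119e-03, -2.97503783e-03,  1.28956812e-04,
       -2.80126787e-04, -6.86960973e-05]), 'effort': array([ 1.95512475e-03, -3.82581210e+01, -3.60985565e+01, -1.79330829e-05,
        4.75306908e-03,  1.61244611e-05]), 'tcp_pos': array([ 214.87495286, -478.76985231,  249.57751273]), 'tool_rot': array([-6.68150139e-04,  9.77843696e-01,  2.09335254e-01, -1.03394401e-04]), 'force': array([-0.88674133,  0.41589004,  0.50637119]), 'moment': array([-0.01895714,  0.00547957, -0.06789975]), 'gripper_width': 85.2504205290316}
```

View pics/both.png

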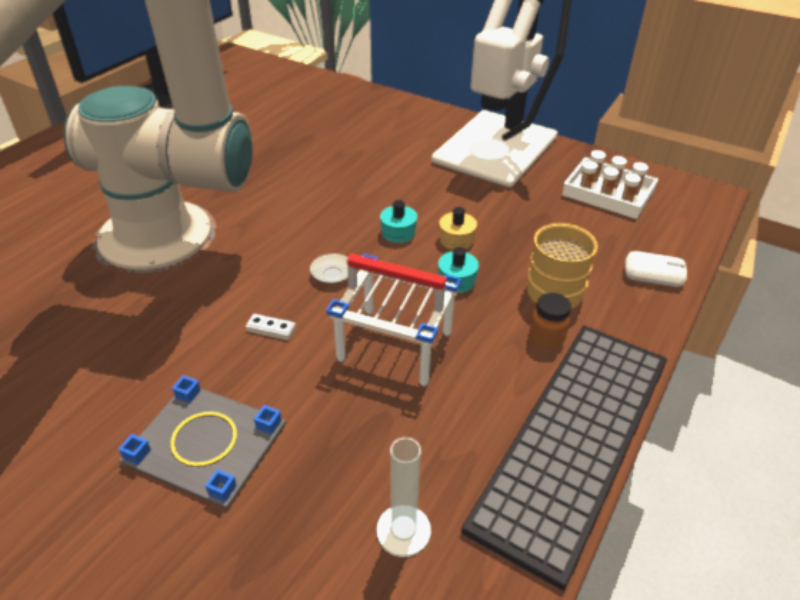

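View pics/both2.png

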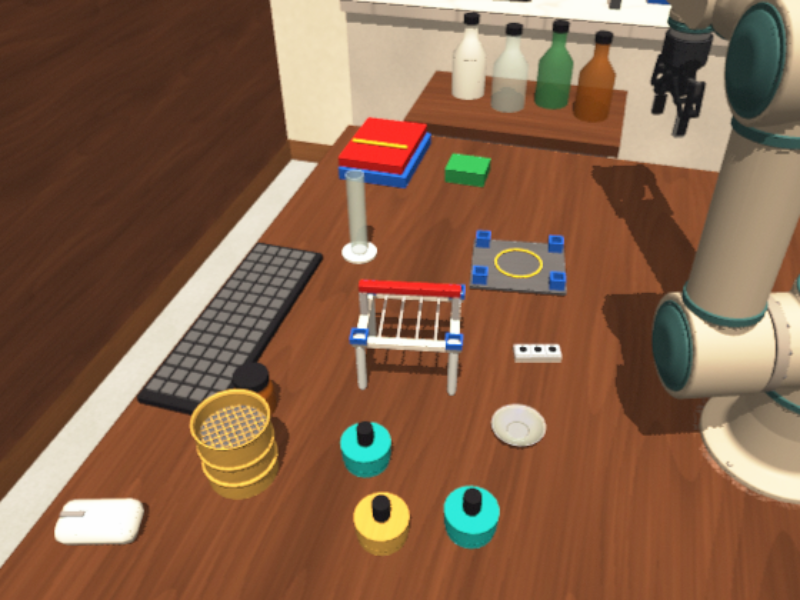

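The scene view shows three lidded sieves (800x600 pixels): turquoise at (398,222) and (458,270), and brass/yellow at (458,230). In the side view the brass one is at (381,520). The brass one fits the description, and I'll confirm it in a crop. The white frame with the red bar is at (397,270) and the base at (204,438). I'll measure next.

```bash
cat > m.py <<'E'
from h import *
S=1/1.42857
rois={'scene':dict(ring=(160,400,250,480),bar=(335,245,455,295),knob=(445,205,475,226),sock=(110,365,300,510)),
'side':dict(ring=(480,235,560,290),bar=(345,275,475,305),knob=(368,494,394,522),sock=(465,225,575,297))}
def cent(m,r):
    x0,y0,x1,y1=[int(v*S) for v in r]; k=np.zeros_like(m); k[y0:y1,x0:x1]=m[y0:y1,x0:x1]; return k
P={};
for n in rois:
    im=cv2.imread(f'pics/{n}0.png'); hsv=cv2.cvtColor(im,cv2.COLOR_BGR2HSV); H,s,V=[hsv[:,:,i].astype(int) for i in range(3)]
    M=dict(ring=(H>22)&(H<35)&(s>140)&(V>120), bar=((H<6)|(H>174))&(s>200)&(V>120), knob=V<60, sock=(H>105)&(H<125)&(s>150)&(V>60))
    ci=info(n); R=rois[n]
    k=cent(M['ring'].astype(np.uint8),R['ring']); c=max(cv2.findContours(k,0,1)[0],key=len); e=cv2.fitEllipse(c)
    pts=np.array([ray(n,q[0],16,ci)[:2] for q in c]);o,rad=cv2.minEnclosingCircle(pts.astype(np.float32)); print(n,'ring ctr',ray(n,e[0],16,ci),'dia',2*rad, o)
    k=cent(M['bar'].astype(np.uint8),R['bar']); ys,xs=np.nonzero(k); c=[xs.mean(),ys.mean()]; P[n,'bar']=c
    q=np.c_[xs,ys].astype(np.float32); vx,vy,x,y=cv2.fitLine(q,2,0,.01,.01).ravel(); t=(q-[x,y])@[vx,vy]
    a=ray(n,(x+t.min()*vx,y+t.min()*vy),162,ci);b=ray(n,(x+t.max()*vx,y+t.max()*vy),162,ci)
    print(' bar',ray(n,c,162,ci),'ends',a,b,np.linalg.norm(a-b),np.arctan2(*(b-a)[[1,0]]))
    k=cent(M['knob'].astype(np.uint8),R['knob']); ys,xs=np.nonzero(k);P[n,'knob']=[xs.mean(),ys.mean()];print(' knob',len(xs),P[n,'knob'],ray(n,P[n,'knob'],55,ci))
    k=cent(M['sock'].astype(np.uint8),R['sock']); N,L,st,ct=cv2.connectedComponentsWithStats(k)
    g=[ray(n,ct[i],25,ci)[:2] for i in range(1,N) if st[i,4]>40]; print(' sock',np.round(g,1))
    P[n,'ci']=ci
for w in('bar','knob'):
    Pm=[P[n,'ci'][0]@P[n,'ci'][1][:3] for n in rois]; X=cv2.triangulatePoints(*Pm,*[np.array(P[n,w],float).reshape(2,1) for n in rois]); print(w,(X[:3]/X[3]).ravel())
im=cv2.imread('pics/side0.png')[290:390,220:360]; cv2.imwrite('pics/crop.png',cv2.resize(im,None,fx=5,fy=5,interpolation=2))
E
python3 m.py
```

```text
scene ring ctr [ 432.49740054 -311.51576223   16.        ] dia 89.85334777832031 (431.8150939941406, -310.2296447753906)m.py:14: RuntimeWarning: Mean of empty slice.
  k=cent(M['bar'].astype(np.uint8),R['bar']); ys,xs=np.nonzero(k); c=[xs.mean(),ys.mean()]; P[n,'bar']=c
  ret = ret.dtype.type(ret / rcount)
Traceback (most recent call last):
  File "m.py", line 15, in <module>
    q=np.c_[xs,ys].astype(np.float32); vx,vy,x,y=cv2.fitLine(q,2,0,.01,.01).ravel(); t=(q-[x,y])@[vx,vy]
                                                 ~~~~~~~~~~~^^^^^^^^^^^^^^^
cv2.error: OpenCV(4.12.0) /io/opencv/modules/imgproc/src/linefit.cpp:50: error: (-215:Assertion failed) count > 0 in function 'fitLine2D_wods'
```

```bash
sed -i 's/((H<6)|(H>174))&(s>200)&(V>120)/((H<5)|(H>172))\&(im[:,:,2]>150)\&(s>120)/' m.py; python3 -c "
import cv2;im=cv2.imread('pics/scene0.png');print(im[187:194,278])"; python3 m.py
```

```text
[[ 63  70 246]
 [ 65  72 247]
 [ 63  70 245]
 [ 50  55 225]
 [ 38  41 161]
 [ 34  36 133]
 [ 33  35 127]]
scene ring ctr [ 432.49740054 -311.51576223   16.        ] dia 89.85334777832031 (431.8150939941406, -310.2296447753906)
 bar [555.68034348  -1.57295981 162.        ] ends [478.92401179 -16.9968628  162.        ] [628.88698765  13.13770169 162.        ] 152.9607338669972 0.1983056783532866
 knob 59 [np.float64(320.47457627118644), np.float64(151.3728813559322)] [505.29077339 299.03651592  55.        ]
 sock [[ 353.3 -263.6]
 [ 491.5 -242.3]
 [ 370.7 -377.7]
 [ 508.9 -356.4]]
side ring ctr [ 430.06031975 -306.75920154   16.        ] dia 91.7518539428711 (430.1484375, -308.1175231933594)
 bar [555.86785173  -2.9509419  162.        ] ends [630.55018035  11.79205738 162.        ] [481.66562491 -17.59909672 162.        ] 151.75786895392574 -2.946689658011046
 knob 185 [np.float64(266.3891891891892), np.float64(355.52972972972975)] [504.63852224 302.52198057  55.        ]
 sock [[ 508.4 -353.3]
 [ 370.1 -375.6]
 [ 491.1 -238.8]
 [ 352.1 -260.5]]
bar [555.82912778  -2.18196878 162.55462658]
knob [504.67394372 301.31389363  53.32074101]
```

View pics/crop.png

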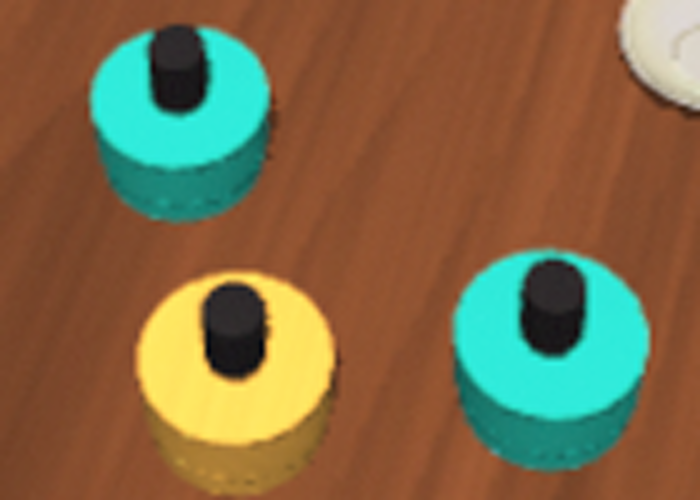

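The crop confirms it: brass sieve with the black knob at crop (235,330), both neighbours turquoise. The two views agree: sieve (505,301), frame bar (556,-2) at yaw 0.198, base (431,-308) at yaw 0.155. Sizes and heights match the description. Next I move above the sieve with the jaw yaw already set for the frame.

```bash
python3 -m pendant '[0,0.29,0.78,0,-0.224,0,0.29,0.78,0,-0.224,0,0.29,0.78,0,-0.224,0,0.29,0.78,0,-0.224,0,0.29,0.78,0,-0.224,0,0.29,0.78,0,-0.224,0,0.29,0.78,0,-0.224,0,0.29,0.78,0,-0.224,0,0.29,0.78,0,-0.224,0,0.29,0.78,0,-0.224,0,0.29,0.78,0,-0.224,0,0.29,0.78,0,-0.224,0,0.29,0.78,0,-0.224,0,0.29,0.78,0,-0.224,0,0.29,0.78,0,-0.224,0,0.29,0.78,0,-0.224,0,0.29,0.78,0,-0.224,0,0.29,0.78,0,-0.224,0,0.29,0.78,0,-0.224,0,0.29,0.78,0,-0.224]' 40
python3 -m pendant '[0,0,0,-0.04,0,0,0,0,-0.06,0,0,0,0,-0.06,0,0,0,0,-0.06,0]'
python3 - <<'E'
from h import *
s=bot.read_state();print(s['time'],s['tcp_pos'],s['tool_rot'],s['joint_pos'])
im,ci=snap('wrist','w1.png');E=ci[1];print(-E[:3,:3].T@E[:3,3],E[2,:3])
print(proj('wrist',(505,301,70),ci))
E
```

```text
time: 1.77
tcp_pos: [505.1, 303.3, 249.6]
tool_rot: [0.0, 0.995, 0.099, -0.0]
force: [0.7, 0.4, 0.5]
gripper_width: 85.4
time: 2.1
tcp_pos: [504.3, 300.7, 189.1]
tool_rot: [0.001, 0.995, 0.099, -0.002]
force: [0.3, 0.5, 0.4]
gripper_width: 85.6
2.1 [504.33793423 300.68577071 189.08144537] [ 7.03487016e-04  9.95110625e-01  9.87506361e-02 -1.63104580e-03] [ 4.74784339e-01  2.54765879e-01  1.29838743e+00 -1.11312848e-04
  1.59199019e+00  1.84775451e+00]
[580.45680206 318.11499539 312.31402148] [-0.30213724 -0.06173978 -0.95126299]
[284.00523878 212.95794191]
```

View pics/w1.png

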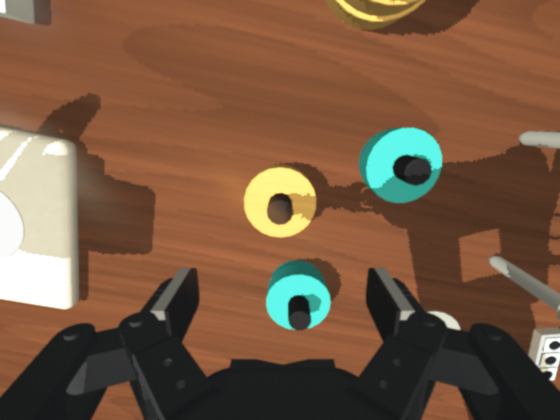

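The wrist view shows the brass sieve with its lid centred at (280,202) and knob top near (280,210). The predicted knob position was (284,213). The turquoise neighbours are clear of the jaws. I'll refine the position from the lid.

```bash
python3 - <<'E'
from h import *
im=cv2.imread('pics/w1.png');hsv=cv2.cvtColor(im,cv2.COLOR_BGR2HSV)
m=cv2.inRange(hsv,(18,100,90),(32,255,255));m[:150]=0;m[250:]=0
c=max(cv2.findContours(m,0,1)[0],key=cv2.contourArea);c=cv2.convexHull(c)
ci=info('wrist')
p=np.array([ray('wrist',q[0],40,ci)[:2] for q in c],np.float32);print(cv2.minEnclosingCircle(p),cv2.fitEllipse(p))
for n in('scene','side'):
    i=cv2.imread(f'pics/{n}0.png');h=cv2.cvtColor(i,cv2.COLOR_BGR2HSV);m=cv2.inRange(h,(20,90,170),(32,255,255))
    x,y,r=(320,160,18) if n=='scene' else (267,363,25)
    k=np.zeros_like(m);k[y-r:y+r,x-r:x+r]=m[y-r:y+r,x-r:x+r];c=cv2.convexHull(max(cv2.findContours(k,0,1)[0],key=cv2.contourArea))
    p=np.array([ray(n,q[0],40)[:2] for q in c],np.float32);print(n,cv2.minEnclosingCircle(p))
E
```

```text
((506.37615966796875, 305.5323486328125), 36.76831817626953) ((506.02459716796875, 305.44482421875), (71.06974029541016, 73.22303009033203), 93.07434844970703)
scene ((505.694091796875, 298.9150390625), 34.66334915161133)
side ((504.2404479980469, 304.4540100097656), 35.52708053588867)
```

```bash
python3 -m pendant '[0,0.001,0.002,-0.03,0,0,0.001,0.002,-0.06,0,0,0.001,0.002,-0.09,0,0,0.001,0.002,-0.11,0,0,0.001,0.002,-0.126,0,0,0.001,0.002,-0.126,0,0.3,0.001,0.002,-0.126,0,0.5,0.001,0.002,-0.126,0,0.6,0.001,0.002,-0.126,0,0.7,0.001,0.002,-0.126,0,0.8,0.001,0.002,-0.126,0,1,0.001,0.002,-0.126,0,1,0.001,0.002,-0.126,0,1,0.001,0.002,-0.126,0,1,0.001,0.002,-0.126,0,1,0.001,0.002,-0.126,0]' 40
python3 - <<'E'
from h import *
snap('wrist','w2.png')
E
```

```text
time: 3.48
tcp_pos: [506.5, 303.4, 65.6]
tool_rot: [-0.0, 0.995, 0.099, 0.001]
force: [-0.4, 0.4, 5.9]
gripper_width: 22.3
```

```bash
python3 -m pendant '[1,0,0,0.005,0,1,0,0,0.01,0,1,0,0,0.02,0,1,0,0,0.03,0,1,0,0,0.05,0,1,0,0,0.07,0,1,0,0,0.09,0,1,0,0,0.12,0,1,0,0,0.15,0,1,0,0,0.18,0,1,0,0,0.21,0,1,0,0,0.23,0,1,0,0,0.236,0,1,0,0,0.236,0,1,0,0,0.236,0]'
python3 - <<'E'
from h import *
a,_=snap('side','s3.png');b,_=snap('wrist','w3.png')
cv2.imwrite('pics/v3.png',np.hstack([cv2.resize(x,(400,300)) for x in(a,b)])[:,:,::-1])
E
```

```text
time: 4.78
tcp_pos: [505.8, 302.9, 299.2]
tool_rot: [0.0, 0.995, 0.099, -0.001]
force: [-0.2, 0.0, -2.7]
gripper_width: 22.4
```

View pics/v3.png

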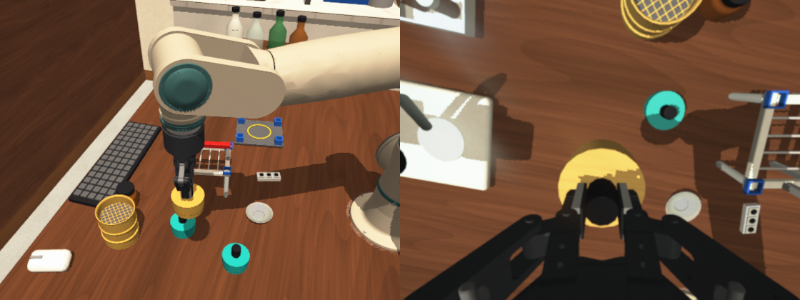

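Sieve held upright at the knob in both views: side (187,200), wrist (601,195). The base is clear. I carry it over at height, foot at about 235 mm.

```bash
python3 -m pendant '[1,-0.001,-0.01,0,0,1,-0.004,-0.03,0,0,1,-0.007,-0.06,0,0,1,-0.012,-0.095,0,0,1,-0.016,-0.13,0,0,1,-0.02,-0.165,0,0,1,-0.025,-0.2,0,0,1,-0.029,-0.235,0,0,1,-0.033,-0.27,0,0,1,-0.037,-0.305,0,0,1,-0.042,-0.34,0,0,1,-0.046,-0.375,0,0,1,-0.05,-0.41,0,0,1,-0.055,-0.445,0,0,1,-0.059,-0.48,0,0,1,-0.063,-0.515,0,0,1,-0.067,-0.55,0,0,1,-0.071,-0.58,0,0,1,-0.074,-0.6,0,0,1,-0.075,-0.611,0,0]'
python3 -m pendant '[1,0,0,-0.02,0,1,0,0,-0.05,0,1,0,0,-0.08,0,1,0,0,-0.11,0,1,0,0,-0.14,0,1,0,0,-0.16,0,1,0,0,-0.17,0,1,0,0,-0.17,0,1,0,0,-0.17,0,1,0,0,-0.17,0]'
cat > look.py <<'E'
from h import *
import sys
t=bot.read_state()['tcp_pos'];print(t)
for n in('wrist','scene','side'):
    im,ci=snap(n,sys.argv[1]+n+'.png');h=cv2.cvtColor(im,cv2.COLOR_RGB2HSV)
    m=cv2.inRange(h,(18,90,90),(34,255,255));N,L,st,ct=cv2.connectedComponentsWithStats(m)
    for i in range(1,N):
        if st[i,4]>60:print(n,st[i],ct[i])
E
python3 look.py a; python3 -c "
import cv2,numpy as np
a=[cv2.imread('pics/a%s.png'%n) for n in('wrist','scene','side')]
a[1]=a[1][220:400,50:290];a[2]=a[2][90:270,280:520]
b=np.vstack([cv2.resize(x,(400,300)) for x in a[1:]])
cv2.imwrite('pics/a.png',np.hstack([cv2.resize(a[0],(400,300)) ,b[:300]])); cv2.imwrite('pics/a.png',np.hstack([np.vstack([cv2.resize(a[0],(400,300)),b[300:]]),cv2.copyMakeBorder(b[:300],0,300,0,0,0)]))"
```

```text
time: 6.55
tcp_pos: [429.4, -310.3, 298.9]
tool_rot: [-0.001, 0.995, 0.097, -0.001]
force: [0.5, 0.9, -3.0]
gripper_width: 22.6
time: 7.38
tcp_pos: [431.7, -308.4, 132.3]
tool_rot: [0.001, 0.995, 0.099, 0.001]
force: [-0.2, -0.9, -1.7]
gripper_width: 22.3
[ 431.68291315 -308.44597239  132.26182985]
wrist [ 221  164  124  122 7359] [281.79548852 228.72971871]
wrist [258 304  49  14 274] [281.2919708  312.22992701]
scene [496   0  64  12 418] [536.88516746   3.61483254]
scene [180  30  34   8  66] [198.71212121  31.98484848]
scene [540  78  14  38 142] [546.57042254  97.00704225]
scene [ 370  157   48   58 1619] [392.16924027 184.40765905]
scene [518 168  11  26 149] [523.68456376 182.20134228]
scene [ 115  264   51   63 1184] [137.90878378 293.50084459]
side [247  97  38   7  90] [265.53333333  99.97777778]
side [346 148  34  47 745] [364.58657718 168.2590604 ]
side [ 133  272   62   77 3087] [165.07321024 311.1159702 ]
```

View pics/a.png

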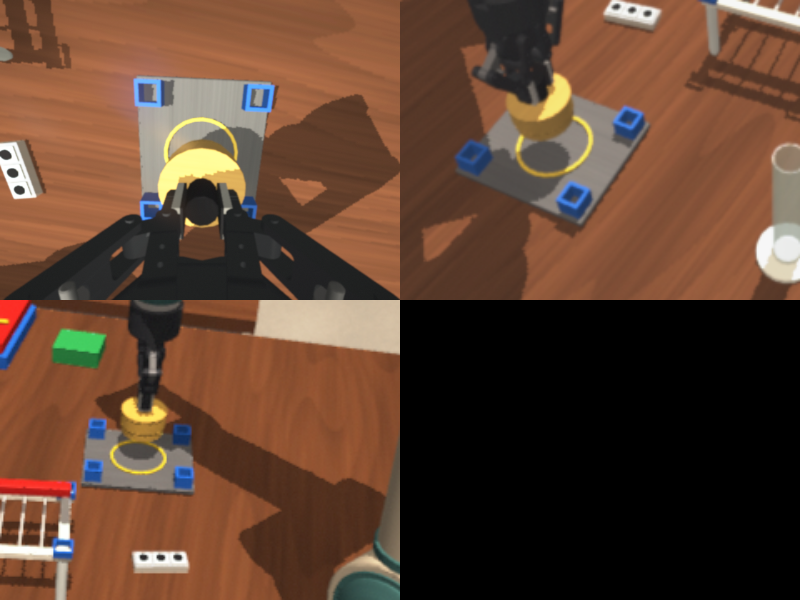

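```bash
cat > lid.py <<'E'
from h import *
import sys
from scipy.optimize import least_squares
def run(pre,zlid,wz):
  for n,lo,box in(('wrist',(18,90,150),(210,160,350,310)),('scene',(18,90,190),(110,260,170,300)),('side',(18,90,190),(340,145,385,185))):
    im=cv2.imread(f'pics/{pre}{n}.png');h=cv2.cvtColor(im,cv2.COLOR_BGR2HSV);m=cv2.inRange(h,lo,(34,255,255))
    x0,y0,x1,y1=box;k=np.zeros_like(m);k[y0:y1,x0:x1]=m[y0:y1,x0:x1]
    c=cv2.convexHull(max(cv2.findContours(k,0,1)[0],key=cv2.contourArea));ci=info(n)
    p=np.array([ray(n,q[0],zlid,ci)[:2] for q in c])
    r=least_squares(lambda v:np.hypot(*(p-v[:2]).T)-v[2],[*p.mean(0),35],loss='soft_l1',f_scale=.7);print(n,'lid',r.x)
    b=cv2.inRange(h,(105,130,60),(125,255,255));N,L,st,ct=cv2.connectedComponentsWithStats(b)
    print('  socks',[list(np.round(ray(n,ct[i],25,ci)[:2],1)) for i in range(1,N) if st[i,4]>50])
run(sys.argv[1],float(sys.argv[2]),0)
E
python3 lid.py a 107
```

```text
wrist lid [ 445.55620996 -303.93167769   40.37570896]
  socks [[np.float64(488.8), np.float64(-230.4)], [np.float64(494.3), np.float64(-248.7)], [np.float64(508.2), np.float64(-354.0)], [np.float64(376.9), np.float64(-380.6)], [np.float64(347.4), np.float64(-254.3)]]
scene lid [ 432.46193485 -309.85869465   33.40700138]
  socks [[np.float64(-791.1), np.float64(765.3)], [np.float64(12.5), np.float64(1035.2)], [np.float64(109.4), np.float64(1401.5)], [np.float64(244.9), np.float64(1382.7)], [np.float64(458.5), np.float64(1165.3)], [np.float64(394.2), np.float64(911.1)], [np.float64(573.5), np.float64(160.1)], [np.float64(439.2), np.float64(-2.8)], [np.float64(595.4), np.float64(27.9)], [np.float64(491.5), np.float64(-242.4)], [np.float64(371.5), np.float64(-378.0)], [np.float64(508.9), np.float64(-356.8)]]
side lid [ 430.72985121 -305.21773977   34.59437058]
  socks [[np.float64(72.9), np.float64(-1958.6)], [np.float64(746.4), np.float64(-571.1)], [np.float64(508.3), np.float64(-353.0)], [np.float64(370.0), np.float64(-375.0)], [np.float64(491.1), np.float64(-239.2)], [np.float64(352.3), np.float64(-260.6)], [np.float64(649.6), np.float64(-20.7)], [np.float64(494.8), np.float64(-51.6)]]
```

The lid is within about 1–2 mm of the seat centre in both views (the wrist fit is spoiled by the body, so I ignore it). I correct by −1,−1 mm and lower gently.

```bash
python3 -m pendant '[1,-0.001,-0.001,-0.01,0,1,-0.001,-0.001,-0.025,0,1,-0.001,-0.001,-0.037,0,1,-0.001,-0.001,-0.044,0,1,-0.001,-0.001,-0.048,0,1,-0.001,-0.001,-0.05,0,1,-0.001,-0.001,-0.051,0,1,-0.001,-0.001,-0.052,0,1,-0.001,-0.001,-0.052,0,1,-0.001,-0.001,-0.052,0]'
python3 -m pendant '[1,0,0,-0.001,0,1,0,0,-0.001,0,1,0,0,-0.001,0]'
```

```text
time: 8.37
tcp_pos: [430.2, -309.2, 78.8]
tool_rot: [0.0, 0.995, 0.099, 0.0]
force: [-0.6, 0.3, -2.5]
gripper_width: 22.5
time: 8.62
tcp_pos: [430.2, -309.2, 77.7]
tool_rot: [0.0, 0.995, 0.099, 0.0]
force: [0.1, -0.5, -1.7]
gripper_width: 22.8
```

```bash
python3 -m pendant '[1,0,0,-0.0005,0,1,0,0,-0.001,0,1,0,0,-0.001,0,1,0,0,-0.001,0]'; python3 -m pendant '[1,0,0,-0.0005,0,1,0,0,-0.001,0,1,0,0,-0.001,0,1,0,0,-0.001,0]'
```

```text
time: 8.95
tcp_pos: [430.2, -309.3, 77.6]
tool_rot: [0.0, 0.995, 0.099, 0.0]
force: [-3.2, 1.5, 7.4]
gripper_width: 22.6
time: 9.28
tcp_pos: [430.2, -309.3, 77.6]
tool_rot: [0.001, 0.995, 0.099, 0.0]
force: [-5.4, 4.0, 12.2]
gripper_width: 22.7
```

Seated: contact at z 77.6, as predicted. I relieve the load, open and rise.

```bash
python3 -m pendant '[1,0,0,0.001,0,1,0,0,0.0015,0,0.9,0,0,0.0015,0,0.8,0,0,0.0015,0,0.6,0,0,0.0015,0,0.3,0,0,0.0015,0,0,0,0,0.0015,0,0,0,0,0.0015,0,0,0,0,0.0015,0,0,0,0,0.0015,0,0,0,0,0.02,0,0,0,0,0.05,0,0,0,0,0.09,0,0,0,0,0.13,0,0,0,0,0.17,0,0,0,0,0.175,0]'
python3 look.py b; sed -i 's/^run.*//' lid.py; python3 - <<'E'
import sys;sys.argv=['x','b','52']
exec(open('lid.py').read())
run('b',52,0)
a=cv2.imread('pics/bscene.png')[230:380,60:260];b=cv2.imread('pics/bside.png')[130:280,280:480]
cv2.imwrite('pics/b.png',np.hstack([cv2.resize(x,(400,300)) for x in(a,b)]))
E
```

```text
time: 10.62
tcp_pos: [431.6, -310.3, 259.1]
tool_rot: [0.005, 0.995, 0.099, 0.005]
force: [0.4, -0.2, 1.9]
gripper_width: 85.3
[ 431.56184578 -310.27750763  259.0960149 ]
wrist [ 243  151   71   73 3136] [278.84566327 188.47767857]
scene [495   0  65  12 422] [536.87440758   3.65165877]
scene [180  30  34   8  69] [196.8115942   32.34782609]
scene [539  78  16  38 146] [546.5890411   97.02054795]
scene [ 370  157   48   57 1642] [392.18392205 184.21498173]
scene [518 168  11  26 151] [523.61589404 182.30463576]
scene [ 119  281   47   46 1271] [140.20849725 304.57199056]
side [247  97  38   7  88] [265.5 100. ]
side [346 165  34  30 665] [363.45413534 180.65263158]
side [ 133  272   62   77 3078] [165.1231319  311.11598441]
wrist lid [ 434.29969715 -301.91730604   40.48127187]
  socks [[np.float64(492.9), np.float64(-2.4)], [np.float64(487.5), np.float64(-235.3)], [np.float64(504.4), np.float64(-348.5)], [np.float64(351.9), np.float64(-256.7)], [np.float64(369.7), np.float64(-369.4)]]
scene lid [ 448.04150376 -290.74493314   27.6812943 ]
  socks [[np.float64(-804.9), np.float64(775.4)], [np.float64(12.5), np.float64(1035.0)], [np.float64(110.3), np.float64(1399.3)], [np.float64(245.6), np.float64(1382.3)], [np.float64(458.7), np.float64(1164.5)], [np.float64(394.9), np.float64(908.5)], [np.float64(573.5), np.float64(160.1)], [np.float64(439.2), np.float64(-2.8)], [np.float64(595.4), np.float64(27.9)], [np.float64(353.6), np.float64(-263.8)], [np.float64(491.4), np.float64(-242.3)], [np.float64(371.0), np.float64(-378.0)], [np.float64(508.9), np.float64(-356.8)]]
side lid [ 428.07065547 -308.95362282   35.60128667]
  socks [[np.float64(746.4), np.float64(-571.0)], [np.float64(508.3), np.float64(-353.0)], [np.float64(369.8), np.float64(-375.2)], [np.float64(491.1), np.float64(-239.2)], [np.float64(352.3), np.float64(-260.6)], [np.float64(649.6), np.float64(-20.7)], [np.float64(494.8), np.float64(-51.6)]]
```

View pics/b.png

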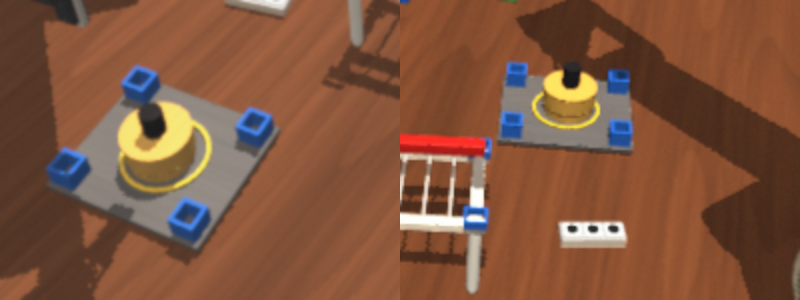

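The sieve stands upright inside the yellow ring (scene crop (157,150), side crop (570,95)) and is released. The lid is about 3 mm off centre by the side view, which is fine. Now to the frame's bar.

```bash
python3 -m pendant '[0,0.126,0.307,0,0,0,0.126,0.307,0,0,0,0.126,0.307,0,0,0,0.126,0.307,0,0,0,0.126,0.307,0,0,0,0.126,0.307,0,0,0,0.126,0.307,0,0,0,0.126,0.307,0,0,0,0.126,0.307,0,0,0,0.126,0.307,0,0,0,0.126,0.307,0,0]' 60
python3 - <<'E'
from h import *
print(bot.read_state()['tcp_pos'],bot.read_state()['tool_rot'])
im,ci=snap('wrist','c.png');b,g,r=[im[:,:,i].astype(int) for i in(2,1,0)]
m=((r>140)&(g<90)&(b<90)).astype(np.uint8);N,L,st,ct=cv2.connectedComponentsWithStats(m);i=1+st[1:,4].argmax()
ys,xs=np.nonzero(L==i);q=np.array([ray('wrist',p,168,ci)[:2] for p in zip(xs,ys)],np.float32)
print(st[i],cv2.minAreaRect(q))
E
```

```text
time: 11.68
tcp_pos: [555.3, -2.2, 248.1]
tool_rot: [-0.0, 0.995, 0.099, -0.002]
force: [0.6, 0.7, 0.0]
gripper_width: 85.4
[555.30930002  -2.22226485 248.10448862] [-7.28642892e-05  9.95097703e-01  9.88783619e-02 -1.90408136e-03]
[ 241  124   90  193 4564] ((555.56787109375, -1.7880783081054688), (53.25283432006836, 148.65933227539062), 86.44229888916016)
```

View pics/c.png

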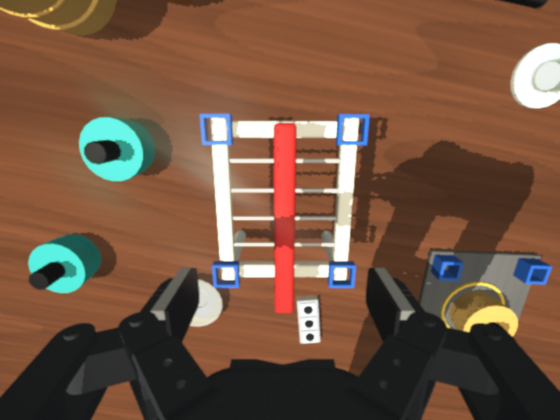

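Wrist view: the red bar runs from (284,125) to (284,310), centred between the fingers and aligned with them. I descend and grip.

```bash
python3 -m pendant '[0,0,0,-0.03,0,0,0,0,-0.06,0,0,0,0,-0.08,0,0,0,0,-0.089,0,0,0,0,-0.089,0,0.3,0,0,-0.089,0,0.5,0,0,-0.089,0,0.6,0,0,-0.089,0,0.7,0,0,-0.089,0,0.8,0,0,-0.089,0,1,0,0,-0.089,0,1,0,0,-0.089,0,1,0,0,-0.089,0,1,0,0,-0.089,0,1,0,0,-0.089,0]' 70
python3 -m pendant '[1,0,0,0.003,0,1,0,0,0.008,0,1,0,0,0.015,0,1,0,0,0.03,0,1,0,0,0.05,0,1,0,0,0.07,0,1,0,0,0.09,0,1,0,0,0.115,0,1,0,0,0.14,0,1,0,0,0.16,0,1,0,0,0.17,0,1,0,0,0.17,0,1,0,0,0.17,0]'
```

```text
time: 12.98
tcp_pos: [556.3, -2.4, 162.1]
tool_rot: [0.0, 0.995, 0.099, 0.001]
force: [0.5, -2.9, 4.3]
gripper_width: 14.8
time: 14.07
tcp_pos: [555.9, -1.8, 330.5]
tool_rot: [-0.0, 0.995, 0.099, -0.001]
force: [0.7, 0.5, -5.9]
gripper_width: 14.5
```

```bash
python3 -m pendant '[1,-0.005,0,0,0,1,-0.015,0,0,0,1,-0.03,-0.005,0,0,1,-0.05,-0.015,0,0,1,-0.07,-0.03,0,0,1,-0.09,-0.05,0,-0.01,1,-0.105,-0.07,0,-0.02,1,-0.115,-0.095,0,-0.03,1,-0.12,-0.12,0,-0.04,1,-0.125,-0.145,0,-0.043,1,-0.125,-0.17,0,-0.043,1,-0.125,-0.195,0,-0.043,1,-0.125,-0.22,0,-0.043,1,-0.125,-0.245,0,-0.043,1,-0.125,-0.265,0,-0.043,1,-0.125,-0.28,0,-0.043,1,-0.125,-0.292,0,-0.043,1,-0.125,-0.301,0,-0.043,1,-0.125,-0.305,0,-0.043,1,-0.125,-0.3065,0,-0.043]'
python3 -m pendant '[1,0,0,-0.01,0,1,0,0,-0.03,0,1,0,0,-0.05,0,1,0,0,-0.07,0,1,0,0,-0.09,0,1,0,0,-0.105,0,1,0,0,-0.11,0,1,0,0,-0.11,0,1,0,0,-0.11,0,1,0,0,-0.11,0]'
python3 - <<'E'
from h import *
s=bot.read_state();print(s['tcp_pos'],s['tool_rot'])
v=[]
for n,b in(('scene',(60,200,270,360)),('side',(300,60,430,220)),('wrist',None)):
    im,ci=snap(n,'d'+n+'.png')
    if b: x0,y0,x1,y1=b; v.append(cv2.resize(im[y0:y1,x0:x1],(400,int(400*(y1-y0)/(x1-x0)))))
h=max(a.shape[0] for a in v);cv2.imwrite('pics/d.png',np.hstack([cv2.copyMakeBorder(a,0,h-a.shape[0],0,0,0) for a in v])[:,:,::-1])
E
```

```text
time: 15.73
tcp_pos: [431.0, -308.6, 331.0]
tool_rot: [-0.0, 0.997, 0.077, -0.0]
force: [-0.6, 0.2, -4.7]
gripper_width: 14.8
time: 16.57
tcp_pos: [431.5, -308.6, 222.8]
tool_rot: [0.001, 0.997, 0.078, 0.001]
force: [0.1, -0.4, -3.5]
gripper_width: 14.8
[ 431.45444098 -308.57389309  222.83306391] [8.97277311e-04 9.96990874e-01 7.75082803e-02 9.26395139e-04]
```

View pics/d.png

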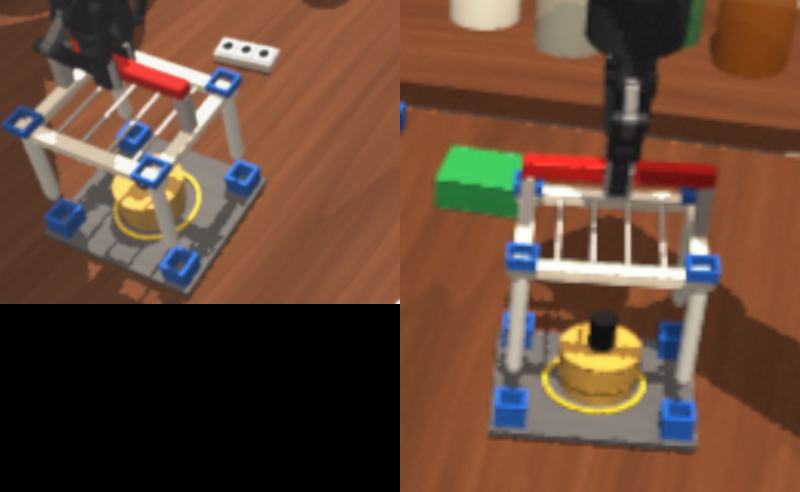

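The frame hangs level about 27 mm above the socket rims, and each visible post is over its socket. I measure cups against sockets within each view to cancel calibration errors.

```bash
python3 - <<'E'
from h import *
c,s=np.cos(.155),np.sin(.155);R=np.array([[c,-s],[s,c]])
for n,b in(('scene',(60,200,270,360)),('side',(310,60,430,220))):
    ci=info(n);im=cv2.imread(f'pics/d{n}.png');h=cv2.cvtColor(im,cv2.COLOR_BGR2HSV);m=cv2.inRange(h,(105,130,60),(125,255,255))
    k=np.zeros_like(m);x0,y0,x1,y1=b;k[y0:y1,x0:x1]=m[y0:y1,x0:x1]
    for q in cv2.findContours(k,0,1)[0]:
        q=cv2.convexHull(q)
        if cv2.contourArea(q)<25: continue
        M=cv2.moments(q);u=(M['m10']/M['m00'],M['m01']/M['m00'])
        for lab,z in(('cup',60.7+112),('sock',23)):
            p=ray(n,u,z,ci)[:2];l=R.T@(p-[430.8,-308.5])
            if abs(abs(l[0])-70)<12 and abs(abs(l[1])-58)<12: print(n,lab,np.round(u,1),'A',cv2.contourArea(q),'local',np.round(l,1),'dev',np.round(l-np.sign(l)*[70,58],1))
# post tips
for n,us in(('scene',[(86.2,302.4),(148.2,330.2),(183.9,281.4)]),('side',[(337.4,179.6),(392.6,182.8)])):
    for u in us: print(n,'tip',np.round(R.T@(ray(n,u,60.7)[:2]-[430.8,-308.5]),1))
E
```

```text
scene sock [154.1 339.3] A 281.0 local [ 68.7 -58.8] dev [-1.3 -0.8]
scene sock [ 93.9 314.2] A 263.0 local [-70.9 -58.7] dev [-0.9 -0.7]
scene sock [186.9 293.3] A 220.5 local [69.2 57. ] dev [-0.8 -1. ]
scene cup [138.6 289.6] A 215.5 local [ 68.6 -59.5] dev [-1.4 -1.5]
scene sock [130.7 272.4] A 139.5 local [-68.6  56.8] dev [ 1.4 -1.2]
scene cup [ 71.4 263.8] A 190.5 local [-71.6 -59.7] dev [-1.6 -1.7]
scene cup [177.  242.9] A 157.0 local [69.8 56.4] dev [-0.2 -1.6]
side sock [389.8 196. ] A 115.5 local [-70.8  56.7] dev [-0.8 -1.3]
side sock [335.6 191.9] A 111.0 local [69.8 56.2] dev [-0.2 -1.8]
side sock [387.2 170.1] A 67.0 local [-66.9 -59.8] dev [ 3.1 -1.8]
side cup [398.  146.9] A 76.5 local [-70.5  56.2] dev [-0.5 -1.8]
side cup [339.5 143. ] A 70.5 local [69.7 55.3] dev [-0.3 -2.7]
scene tip [-75.5 -60.5]
scene tip [ 67.6 -64.7]
scene tip [67.7 56.8]
side tip [67.7 52.9]
side tip [-73.1  49.6]
```

Cups sit about 0.7 mm off the sockets in local y and about 0 in x. I correct that, go down to just above the rims, and check the feet up close.

```bash
python3 -m pendant '[1,0,0.0007,-0.005,0,1,0,0.0007,-0.012,0,1,0,0.0007,-0.018,0,1,0,0.0007,-0.022,0,1,0,0.0007,-0.022,0,1,0,0.0007,-0.022,0,1,0,0.0007,-0.022,0]'
python3 - <<'E'
from h import *
a,_=snap('scene','escene.png');b,_=snap('side','eside.png')
a=cv2.resize(a[255:355,75:205],(520,400),interpolation=2);b=cv2.resize(b[140:210,320:400],(456,400),interpolation=2)
cv2.imwrite('pics/e.png',cv2.resize(np.hstack([a,b]),(800,328))[:,:,::-1])
E
```

```text
time: 17.3
tcp_pos: [431.0, -307.9, 199.5]
tool_rot: [0.0, 0.997, 0.077, 0.0]
force: [0.2, -0.1, -4.5]
gripper_width: 14.9
```

View pics/e.png

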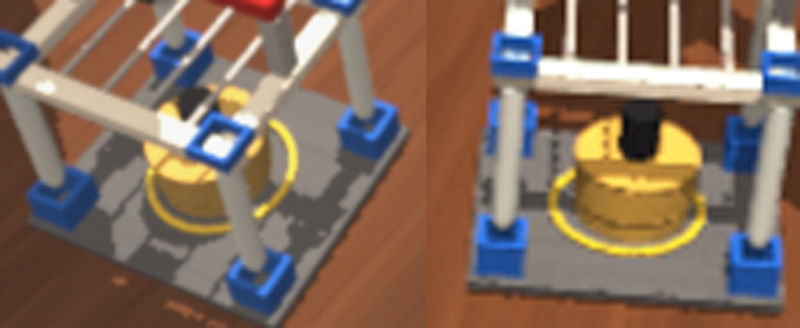

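The feet stand over the socket mouths in both views (scene crop (55,185), (255,265), (370,115); side crop (505,230), (755,245)). Slow descent, watching force.

```bash
python3 -m pendant '[1,0,0,-0.002,0,1,0,0,-0.004,0,1,0,0,-0.006,0,1,0,0,-0.008,0,1,0,0,-0.009,0,1,0,0,-0.009,0]'; python3 -m pendant '[1,0,0,-0.002,0,1,0,0,-0.004,0,1,0,0,-0.006,0,1,0,0,-0.006,0]'
```

```text
time: 17.9
tcp_pos: [430.9, -307.7, 189.9]
tool_rot: [-0.0, 0.997, 0.077, -0.0]
force: [-0.2, -0.4, -4.0]
gripper_width: 14.5
time: 18.23
tcp_pos: [430.8, -307.7, 183.7]
tool_rot: [-0.0, 0.997, 0.077, -0.0]
force: [-0.2, 0.5, -4.4]
gripper_width: 14.9
```

No contact forces, and the posts are entering the sockets. I continue.

```bash
python3 -m pendant '[1,0,0,-0.002,0,1,0,0,-0.004,0,1,0,0,-0.006,0,1,0,0,-0.007,0,1,0,0,-0.007,0]'; python3 -m pendant '[1,0,0,-0.001,0,1,0,0,-0.002,0,1,0,0,-0.002,0,1,0,0,-0.002,0]'
```

```text
time: 18.65
tcp_pos: [430.8, -307.7, 176.9]
tool_rot: [-0.0, 0.997, 0.077, -0.0]
force: [-0.6, 0.8, -4.3]
gripper_width: 14.9
time: 18.98
tcp_pos: [430.9, -307.8, 175.3]
tool_rot: [0.0, 0.997, 0.077, -0.0]
force: [0.1, -0.5, -4.3]
gripper_width: 15.0
```

```bash
python3 -m pendant '[1,0,0,-0.0005,0,1,0,0,-0.001,0,1,0,0,-0.001,0,1,0,0,-0.001,0]'; python3 -m pendant '[1,0,0,-0.0005,0,1,0,0,-0.001,0,1,0,0,-0.001,0,1,0,0,-0.001,0]'
```

```text
time: 19.32
tcp_pos: [430.9, -307.8, 174.3]
tool_rot: [0.0, 0.997, 0.077, -0.0]
force: [-0.4, 0.1, -3.9]
gripper_width: 14.5
time: 19.65
tcp_pos: [431.0, -308.1, 173.9]
tool_rot: [0.001, 0.997, 0.077, 0.0]
force: [-1.5, -0.9, 1.1]
gripper_width: 14.4
```

Contact came at z 174, as predicted for home (162 + 12), and the weight is carried. Release and retreat.

```bash
python3 -m pendant '[0.95,0,0,0,0,0.9,0,0,0,0,0.85,0,0,0,0,0.8,0,0,0,0,0.7,0,0,0,0,0.5,0,0,0,0,0.2,0,0,0,0,0,0,0,0,0,0,0,0,0,0,0,0,0,0,0,0,0,0,0.01,0,0,0,0,0.03,0,0,0,0,0.06,0,0,0,0,0.1,0,0,0,0,0.14,0,0,0,0,0.18,0,0,0,0,0.18,0]'
python3 -m pendant '[0,-0.04,0.1,0.03,0,0,-0.04,0.1,0.03,0,0,-0.04,0.1,0.03,0,0,-0.04,0.1,0.03,0,0,-0.04,0.1,0.03,0,0,-0.04,0.1,0.03,0]'
python3 - <<'E'
from h import *
c,s=np.cos(.155),np.sin(.155);R=np.array([[c,-s],[s,c]]);v=[]
for n,b in(('scene',(60,200,270,360)),('side',(310,60,430,220))):
    im,ci=snap(n,'f'+n+'.png');h=cv2.cvtColor(im,cv2.COLOR_RGB2HSV);m=cv2.inRange(h,(105,130,60),(125,255,255))
    k=np.zeros_like(m);x0,y0,x1,y1=b;k[y0:y1,x0:x1]=m[y0:y1,x0:x1];v.append(cv2.resize(im[y0:y1,x0:x1],(400,400)))
    for q in cv2.findContours(k,0,1)[0]:
        q=cv2.convexHull(q)
        if cv2.contourArea(q)<25: continue
        M=cv2.moments(q);u=(M['m10']/M['m00'],M['m01']/M['m00'])
        for lab,z in(('cup',12+112),('sock',23)):
            l=R.T@(ray(n,u,z,ci)[:2]-[430.8,-308.5])
            if abs(abs(l[0])-70)<12 and abs(abs(l[1])-58)<12: print(n,lab,'dev',np.round(l-np.sign(l)*[70,58],1))
P=[];C=[]
for n,b in(('scene',(60,200,270,300)),('side',(310,60,430,180))):
    im=cv2.imread(f'pics/f{n}.png');x0,y0,x1,y1=b;w=im[y0:y1,x0:x1].astype(int)
    ys,xs=np.nonzero((w[:,:,2]>150)&(w[:,:,1]<85)&(w[:,:,0]<85));K,E=info(n);P.append(K@E[:3]);C.append(np.array([[xs.mean()+x0],[ys.mean()+y0]]));print(len(xs))
X=cv2.triangulatePoints(*P,*C);print('bar',(X[:3]/X[3]).ravel())
cv2.imwrite('pics/f.png',np.hstack(v)[:,:,::-1])
E
```

```text
time: 21.07
tcp_pos: [431.7, -308.3, 363.9]
tool_rot: [0.005, 0.997, 0.077, 0.006]
force: [-0.4, -0.2, 1.7]
gripper_width: 85.3
time: 21.57
tcp_pos: [391.0, -208.0, 383.4]
tool_rot: [0.0, 0.997, 0.077, 0.0]
force: [0.5, -1.4, -0.2]
gripper_width: 85.0
scene sock dev [ 0.1 -2.2]
scene sock dev [ 0.7 -1.7]
scene cup dev [-0.3 -2.1]
scene sock dev [ 0.2 -2.2]
scene cup dev [-2.3 -1.6]
scene sock dev [ 6.4 -2.4]
scene cup dev [-0.9 -1.3]
scene cup dev [-1.8 -0.3]
side sock dev [-0.7 -0.9]
side sock dev [-0.3 -2. ]
side cup dev [-1.3 -1.6]
side cup dev [-0.9 -1.9]
560
361
bar [ 440.88864862 -310.65925239  177.93066793]
```

View pics/f.png

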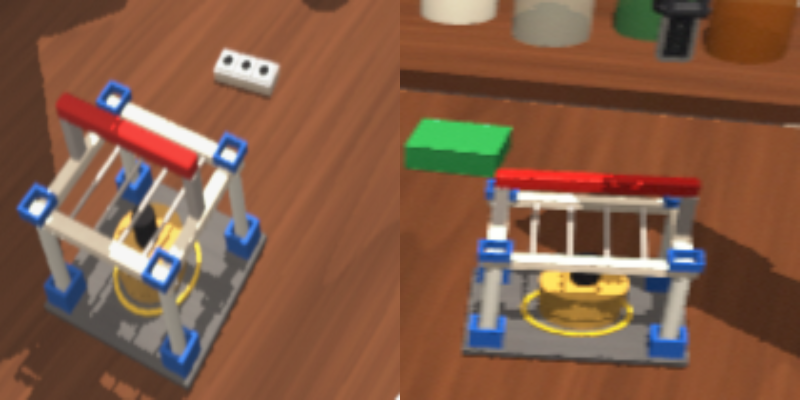

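The frame is home: all visible posts sit in their sockets, the bar is level, and the sieve stands upright in its ring. Cups agree with sockets to about 1–2 mm at the home height. Nothing is touching the robot, so I hand in.

```bash
python3 -c "
from workcell import bot
print(bot.hand_in(), bot.read_state()['time'])"
```

```text
the job is handed in; nothing more can be done
the job is handed in; nothing more can be done
```

The rack is built and handed in, about 22 s into the 64 s limit; no verdict was reported. I lifted the brass sieve by its knob and set it in the yellow seat. Then I took the white frame by its red bar, lowered it over the sieve into the blue sockets, let go and backed off.

**Checks that agreed**
- **Sieve:** it touched down at the predicted height with about 12 N of contact force. It stands upright in the ring, about 3 mm off centre by the side view.
- **Frame:** it met no side load on the way down, and the first contact came at 174 mm, the height predicted for home. The frame cups line up with the sockets to about 1–2 mm in both views.
- **Other things:** none looked disturbed in the views I checked, though I did not measure their positions at the end.

**Checks that failed or disagreed**
- **Wrist-camera fits of the sieve lid:** they came out wrong once the sieve was held and after it was set down, so I ignored them.
- **Scene-camera fit of the lid after seating:** it was also wrong (27.7 mm radius against 35.5 mm), so I relied on the side view there.
- **Last two-view fix of the bar:** it read (441, −311, 178) mm. That is about 10 mm off in x from the seat at (431, −308) and 6 mm high against the expected 172. I put it down to shadow cutting into the red colour mask, because the cup, socket and contact-height checks all contradict it. I did not measure it again.

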